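# Clamp the hand plane in its display cradle with the thumbwheel

## Robot

A 6-joint arm with a two-finger parallel gripper is mounted at the origin on the work surface. World frame = base frame: x ahead of the robot, y to its left, z up, the work surface at z = 0. Lengths are in mm, angles in rad, forces in N, time in s.
With the tool pointing down it reaches from about 350 to 975 mm from the base axis. Payload 7.1 kg.
Tool frame: the origin (TCP) lies at the very end of the fingers, on their centre line; the grasp point (between the pads) lies 19 mm behind it (ctrl.tcp_to_grasp is the distance from the TCP to the grasp point, in mm); z points along the fingers, x is the direction in which the jaws open and shut, and the axes are right-handed (so a half turn about z gives the same grasp; the last joint's range is limited). The gripper opens to 88 mm and grips with 3 to 60 N. Pads are 20 mm wide; open, the fingers measure 115 mm over their backs; the gripper's body (75 mm by 178 mm) begins 61 mm behind the grasp point.
Start: joints at [1.287, 0.423, 1.63, -0, 1.089, -0.019], TCP at [163.541, 603.207, 222.675] pointing down, gripper open.
Joint ranges: [-3, 3], [-0.9, 2.11], [0.09, 2.58], [-1.31, 4.45], [0.11, 2.69], [-2.54, 2.54]. Speed limits (rad/s): [2.39, 2.39, 3.01, 3.14, 3.14, 3.14].

## Interface

Orientations are given as a rotation vector (axis times angle).
In Python, from workcell import get_obs, viewer, ctrl, masks_of gives the robot as it stands. The module is installed in compiled form; this text tells all that it offers.
- The arm moves only by the shell command python3 -m inch 'ROWS'. ROWS is JSON, a list of rows, each an object of numbers: "tx", "ty", "tz": the shift along the tool's x, y, z in cm; "ax", "ay", "az": the turn, a rotation vector about the tool's x, y, z in degrees; "jaw": the opening, from 0 (shut) to 1 (fully open). In form: [{"tx": .., "ty": .., "tz": .., "ax": .., "ay": .., "az": .., "jaw": ..}, ...]. A call has 1 to 12 rows; each row shifts and turns the commanded pose from where the row before left it, along the tool's axes as they then stand; what a row does not reach is not made up. A row lasts 1/8 s, in which the tool goes at most 62.5 mm and 10.7 degrees, less where a joint would pass 70% of its speed; a pose out of reach is approached as far as the arm can. A call is refused whole if a number of a shift passes 6.25 or a number of a turn 10.7, either way. A call with a gripper value outside its range is refused whole. The fingers move at their own pace and stop on an object; the grip force is fixed at half the most. Time passes only in rows, so rows that do not move let the fingers close. It gives the time, the measured TCP pose, the force and the opening at its end, in the units of the state.
- get_obs(): the state, without advancing time (a new reading comes with each control period).
- viewer.get_image(name): name is "side" or "top" or "wrist"; returns (picture, depth): 400x640x3 uint8, red, green, blue; 400x640 float32, mm along the optical axis (not along the pixel's ray), 0 where there is no reading.
- viewer.get_calibration(name): a dict with "fx", "fy", "cx", "cy" (pixels), "rvec" (rotation vector, rad) and "tvec" (3), from world to camera coordinates, as OpenCV has them. Camera axes: x right, y down, z forward; pixel columns grow to the right and rows downward; lengths in mm; the calibration is good to about 2 mm. A picture is of the moment at which its call begins: read the wrist's pose just before it. get_calibration takes no time and is no camera call; for the wrist camera it gives the pose at the moment of the call.
- ctrl.close_job(): hands the job in, once; it reports no verdict.
Trained networks look in the newest picture that a camera, given by its name, has taken for a name from the list of things; names that differ only in an ending like _2 or _b are one class to them, and where a whole thing is asked for, a point or a joint stands for the part that bears it (a point fixed in the world has none). Each returns a list of dicts, best first, with "score" (0 to 1); they miss things now and then, are a little off and sometimes report something else, mostly with a low value. They report only what shows in the picture. A call takes as long as a camera call.
- masks_of(camera, thing): "pixels" (400x640 bool, what is visible of it) and "location" ([column, row] in pixels, amid what is visible of it).
The state is a dict: "t": time; "qpos": joint angles; "qvel": joint speeds; "joint_torque": joint torques, N m; "ee_pos": TCP position; "orientation": TCP orientation; "ft_force": force on the tool from outside, world axes, zero at the start; "moment": the same for the moment, N m; "width": finger opening in mm.
Only numpy, scipy, OpenCV 4.12 (cv2) and the standard library are available. Lean on these libraries where they do the work, as an engineer would, in place of code of your own. Each camera call takes 0.05 s, during which the arm holds its last target. There are 200 camera calls.

## Task

Put the small wooden hand plane into the display cradle, flat on the base plate, centred and in line with it, between the sprung pad and the end stop with its knob end towards the stop, and let go of it. Then, with a fingertip on the half-hidden thumbwheel, gently roll the wheel so that the jaw creeps up, pushes the plane home against the stop and the sprung pad is pressed in about half of its 12 mm travel, and take the hand away. Move the jaw by the wheel only, never push the pad fully in, do not press hard on the wheel, and leave the other things on the bench where they are.

Things in the scene. Friction and masses are not known exactly. Their poses are not given: they have to be found in the camera images.
- cradle: Display cradle, fixed. Aluminium base plate, top 10 mm above the bench, x -130 to +145 mm, y -35 to +35 mm. Origin on the bench, x along the plate from wheel housing to end stop, z up. Grey housing block 60 (x) x 44 (y) mm, x -130 to -70 mm, flat top at z 50 mm. Then come the jaw, the sprung pad, the free seat and the stop.
- stop: End stop on the cradle's plate, a grey block 15 (x) x 50 (y) x 30 (z) mm, fixed during the work but set at a different place along the cradle each time (x 100 to 110 mm in the cradle's frame). Origin at the bottom centre of its face that looks at the pad; same axes as the cradle; the block extends from there to +x.
- stop_face (a point): Bottom centre of the stop's face that looks at the pad, at the height of the plate's top (10 mm above the bench).
- wheel_top (a point): Crown (top) of the steel thumbwheel, 56 mm above the bench, at x -100 mm, y 0 in the cradle's frame. Wheel radius 20 mm, 10 mm wide, axis along the cradle's y, 6 mm proud of the housing through a tight slot: roll it with a fingertip pressed on the crown and dragged along the cradle's x. Rigid: feel for it slowly, near its middle, not on its flanks. 6 to 12 N rolls it; never over 25 N.
- wheel (a joint): Turn of the thumbwheel, rad, 0 at the start (jaw fully open), up to 6. Grows when the crown is dragged to the cradle's +x (towards the stop). One rad moves the jaw 6 mm to +x; several strokes are needed. It has friction and stays where it is left: about 3 N of drag at the crown rolls it freely, about 4.5 N when the pad is half in.
- jaw: Jaw carriage, grey block 20 x 46 x 34 mm (x -58 to -38 mm, z 11 to 45 mm in the cradle's frame when fully open), carrying the sprung pad. Its origin coincides with the cradle's origin when fully open and shifts along the cradle's x by 6 mm per rad of the wheel. It must not be pushed by hand.
- pad_face (a point): Centre of the black rubber pad's face that looks at the stop, 27 mm above the bench; at x -18 mm in the cradle's frame when the jaw is fully open and the pad free. Pad 36 (y) x 26 (z) mm, 6 mm thick, on a bright steel stem in front of the jaw.
- pad (a joint): How far the pad is pressed back towards the jaw, m: 0 free, 0.012 fully in. A spring of 0.9 N/mm (no preload) pushes it out.
- plane: Small wooden hand plane, loose, about 0.18 kg: body 110 (x) x 40 (y) x 34 (z) mm, a round knob (20 mm wide, to z 57 mm) near its toe (+x end), a slanting iron and wedge (24 mm wide, to z 59 mm) in the middle. Origin at the centre of its underside, x towards the toe, z up. Grasp it across its 40 mm width.
- plane_toe (a point): Bottom centre of the plane's toe end face, 55 mm from the plane's origin along its x. This face comes against the stop.
- mallet: Bystander: wooden mallet lying on the bench, head 85 x 48 mm, handle 170 mm long.
- oil_tin: Bystander: upright tin can, 56 mm wide, 100 mm high.
- bowl: Bystander: dark wooden bowl, 110 mm wide, 45 mm high.
- whetstone: Bystander: grey stone block 120 x 40 x 22 mm.

How it is judged:
By the outcome, as a careful person would: the job done as asked, in the order asked, and still so for the second after the job is handed in, with the robot touching nothing.
It also fails if it takes over 72 s, if anything falls off the work surface, if the arm or the gripper's body presses on something with over 40 N, if the wrist force passes 120 N, or if a joint passes its speed limit or range.

## Working session

There is one attempt and no reset: what is moved stays moved. The work goes in short steps, Python scripts to look and compute and a shell command to move; the robot and the scene stay as the last step left them, time stands still between calls to the robot, and variables do not carry over. Pictures are saved under pics/ and viewed, about 8 in all and at most 12, crops included, and the job is handed in when it is done.

```bash
mkdir -p pics; cat > h.py <<'E'
import numpy as np, cv2
from scipy.spatial.transform import Rotation as R
from workcell import get_obs, viewer, ctrl, masks_of
def cam(n):
    c=viewer.get_calibration(n); return c,R.from_rotvec(np.ravel(c["rvec"])).as_matrix(),np.ravel(c["tvec"])
def cloud(n,d,cal=None):
    c,Rm,t=cal or cam(n); v,u=np.mgrid[:400,:640]
    P=np.stack([(u-c["cx"])/c["fx"]*d,(v-c["cy"])/c["fy"]*d,d],-1)
    return (P-t)@Rm   # world
def atz(n,u,v,z,cal=None):
    c,Rm,t=cal or cam(n); r=np.array([(u-c["cx"])/c["fx"],(v-c["cy"])/c["fy"],1])@Rm; o=-t@Rm
    return o+r*(z-o[2])/r[2]
E
python3 - <<'E'
from h import *
ims=[]
for n in["top","side"]:
    im,d=viewer.get_image(n); cv2.imwrite(f"pics/{n}0.png",im[...,::-1]); P=cloud(n,d); np.save(f"{n}0.npy",P)
    for th in["plane","cradle","stop","wheel","jaw","pad_face"]:
        for m in masks_of(n,th)[:2]:
            p=m["pixels"]; q=P[p&(d>0)]
            print(n,th,round(m["score"],2),np.round(m["location"]),p.sum(),np.round(np.median(q,0)) if len(q) else None)
            np.save(f"m_{n}_{th}.npy",p) if m is not None else 0
            break
c=get_obs(); print(c["t"],c["ee_pos"],c["orientation"],c["ft_force"],c["width"])
E
```

```text
top plane 0.56 [250. 209.] 445 [533. 184.  36.]
top cradle 0.92 [360. 199.] 1723 [ 555. -158.   13.]
top stop 0.59 [347. 165.] 70 [ 670. -125.   41.]
top wheel 0.34 [250. 207.] 527 [534. 185.  35.]
top jaw 0.61 [360. 203.] 49 [ 539. -166.   35.]
top pad_face 0.46 [363. 204.] 22 [ 537. -162.   36.]
side plane 0.64 [263. 193.] 681 [528. 173.  30.]
side cradle 0.61 [344. 268.] 2363 [ 520. -178.   10.]
side stop 0.48 [372. 230.] 234 [ 666. -131.   31.]
side wheel 0.57 [324. 270.] 38 [ 461. -189.   53.]
side jaw 0.85 [341. 258.] 316 [ 515. -176.   39.]
side pad_face 0.65 [343. 260.] 50 [ 536. -163.   36.]
0.7 [163.53517538 603.19623883 222.71807199] [-2.49527430e+00 -1.90867399e+00  2.78529497e-06] [0.99647436 0.20814659 0.13351743] 87.6839080389735
```

View pics/top0.png

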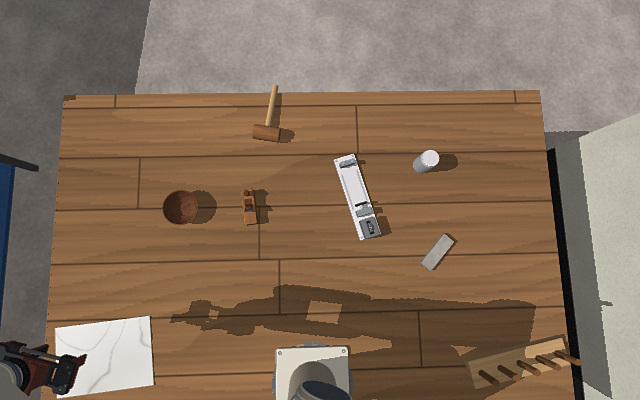

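View pics/side0.png

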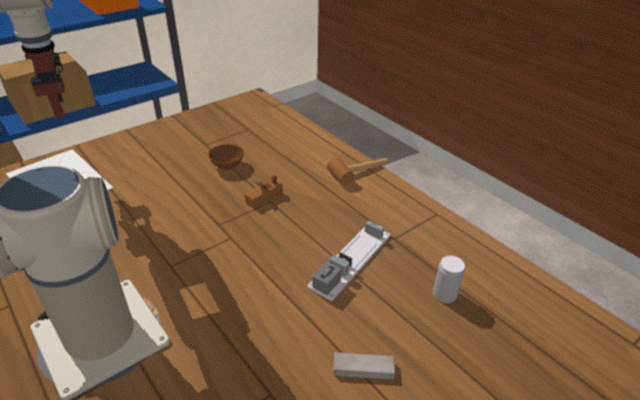

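The top view shows the plane at (250,207) with its knob end up (+x), and the cradle running from the housing at (370,230) to the stop at (347,162). Both networks' positions agree between the two cameras.

```bash
python3 - <<'E'
from h import *
for n in["top","side"]:
    P=np.load(f"{n}0.npy")
    for th,lo,hi in[("cradle",5,16),("plane",20,70)]:
        m=np.load(f"m_{n}_{th}.npy"); q=P[m]; q=q[(q[:,2]>lo)&(q[:,2]<hi)]
        (c,s,a)=cv2.minAreaRect(q[:,:2].astype(np.float32)); print(n,th,len(q),np.round(c,1),np.round(s,1),round(a,1))
o=get_obs();Rt=R.from_rotvec(o["orientation"]).as_matrix();print(Rt.round(3))
c,Rm,t=cam("wrist");print("cam pos rel TCP, tool axes",(Rt.T@(-t@Rm-o["ee_pos"])).round(1)); print((Rm@Rt).round(2),c["fx"])
E
```

```text
top cradle 1205 [ 569.6 -156. ] [274.   70.4] 15.9
top plane 438 [537.7 185.2] [105.8  39.8] 5.7
side cradle 1271 [ 565.4 -157.8] [278.2  72.3] 16.1
side plane 465 [534.2 183.3] [110.3  43.4] 5.8
[[ 0.262  0.965 -0.   ]
 [ 0.965 -0.262  0.   ]
 [ 0.    -0.    -1.   ]]
cam pos rel TCP, tool axes [  -0.3  -79.8 -163. ]
[[ 1.   -0.   -0.  ]
 [ 0.    0.96 -0.3 ]
 [ 0.    0.3   0.96]] 330.859094904822
```

```bash
python3 -m inch '[{"tx":-3.07,"ty":4.69},{"tx":-3.07,"ty":4.69},{"tx":-3.07,"ty":4.69},{"tx":-3.07,"ty":4.69},{"tx":-3.07,"ty":4.69},{"tx":-3.07,"ty":4.69},{"tx":-3.07,"ty":4.69},{"tx":-3.07,"ty":4.69},{"tx":-3.07,"ty":4.69},{"tx":-3.07,"ty":4.69},{"az":-10.5},{"az":-10.5}]' 
cat > look.py <<'E'
from h import *; import sys
o=get_obs(); cal=cam("wrist"); im,d=viewer.get_image("wrist"); cv2.imwrite(f"pics/{sys.argv[1]}.png",im[...,::-1]); P=cloud("wrist",d,cal); np.save(sys.argv[1]+".npy",P)
Rt=R.from_rotvec(o["orientation"]).as_matrix()
print("t",o["t"],"tcp",np.round(o["ee_pos"],1),"yaw_y",np.degrees(np.arctan2(Rt[1,1],Rt[0,1])).round(2),"tilt",Rt[2].round(3),"F",np.round(o["ft_force"],1),"w",o["width"])
for th in sys.argv[2:]:
    th,*z=th.split(":"); z=[float(x) for x in z]
    for m in masks_of("wrist",th)[:1]:
        p=m["pixels"]; q=P[p&(d>0)]; print(th,round(m["score"],2),np.round(m["location"]),p.sum(),np.round(np.median(q,0),1))
        if z:
            q=q[(q[:,2]>z[0])&(q[:,2]<z[1])]; c,s,a=cv2.minAreaRect(q[:,:2].astype(np.float32)); print("   rect",len(q),np.round(c,1),np.round(s,1),round(a,2),"zmed",np.median(q[:,2]).round(1))
E
python3 look.py w1 plane:28:40 plane_toe
```

```text
t 0.7 tcp [163.5 603.2 222.7] yaw_y -15.17 tilt [ 0. -0. -1.] F [1.  0.2 0.1] w 87.6839080389735$[0]: bad value
```

View pics/w1.png

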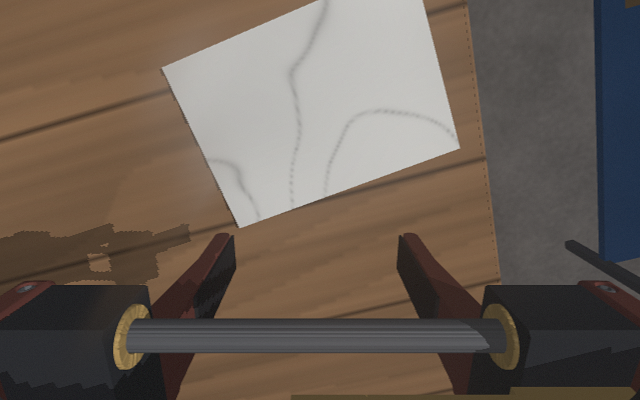

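The move was refused because every row needs all its fields, so this picture (3 viewed) shows the start pose: marble tile and open fingers.

```bash
python3 -m inch '[{"tx":-3.07,"ty":4.69,"tz":0,"ax":0,"ay":0,"az":0,"jaw":1},{"tx":-3.07,"ty":4.69,"tz":0,"ax":0,"ay":0,"az":0,"jaw":1},{"tx":-3.07,"ty":4.69,"tz":0,"ax":0,"ay":0,"az":0,"jaw":1},{"tx":-3.07,"ty":4.69,"tz":0,"ax":0,"ay":0,"az":0,"jaw":1},{"tx":-3.07,"ty":4.69,"tz":0,"ax":0,"ay":0,"az":0,"jaw":1},{"tx":-3.07,"ty":4.69,"tz":0,"ax":0,"ay":0,"az":0,"jaw":1},{"tx":-3.07,"ty":4.69,"tz":0,"ax":0,"ay":0,"az":0,"jaw":1},{"tx":-3.07,"ty":4.69,"tz":0,"ax":0,"ay":0,"az":0,"jaw":1},{"tx":-3.07,"ty":4.69,"tz":0,"ax":0,"ay":0,"az":0,"jaw":1},{"tx":-3.07,"ty":4.69,"tz":0,"ax":0,"ay":0,"az":0,"jaw":1},{"tx":0,"ty":0,"tz":0,"ax":0,"ay":0,"az":-10.5,"jaw":1},{"tx":0,"ty":0,"tz":0,"ax":0,"ay":0,"az":-10.5,"jaw":1}]' 
python3 look.py w2 plane:28:40 plane_toe
```

```text
t: 2.35
ee_pos: [536.4, 183.2, 222.6]
orientation: [-2.101, -2.336, 0.0]
ft_force: [-0.2, 0.6, 0.2]
width: 88.0
t 2.35 tcp [536.4 183.2 222.6] yaw_y 6.06 tilt [-0. -0. -1.] F [-0.2  0.6  0.2] w 87.96961832612635
plane 0.55 [319. 170.] 3712 [531.5 185.   35.3]
   rect 2948 [539.1 185.4] [110.2  40.1] 6.49 zmed 35.0
plane_toe 0.6 [317. 168.] 3681 [531.6 185.   35.3]
```

View pics/w2.png

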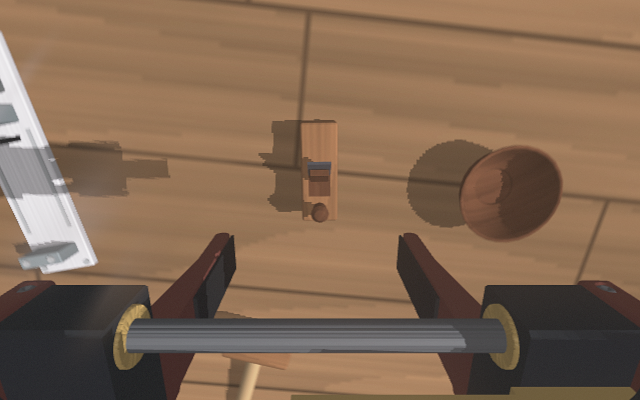

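The picture shows the plane centred at (319,170) with its knob toward +x at (320,212), and the bowl well clear. Fitted rectangle 110.2 x 40.1 mm at z 35, which matches the given sizes.

```bash
python3 -m inch '[{"tx":0.17,"ty":0.26,"tz":5,"ax":0,"ay":0,"az":-0.3,"jaw":1},{"tx":0,"ty":0,"tz":5,"ax":0,"ay":0,"az":0,"jaw":1},{"tx":0,"ty":0,"tz":5,"ax":0,"ay":0,"az":0,"jaw":1},{"tx":0,"ty":0,"tz":4,"ax":0,"ay":0,"az":0,"jaw":1},{"tx":0,"ty":0,"tz":2.5,"ax":0,"ay":0,"az":0,"jaw":1},{"tx":0,"ty":0,"tz":0,"ax":0,"ay":0,"az":0,"jaw":1},{"tx":0,"ty":0,"tz":0,"ax":0,"ay":0,"az":0,"jaw":0.2},{"tx":0,"ty":0,"tz":0,"ax":0,"ay":0,"az":0,"jaw":0.2},{"tx":0,"ty":0,"tz":0,"ax":0,"ay":0,"az":0,"jaw":0.2},{"tx":0,"ty":0,"tz":0,"ax":0,"ay":0,"az":0,"jaw":0.2},{"tx":0,"ty":0,"tz":0,"ax":0,"ay":0,"az":0,"jaw":0.2},{"tx":0,"ty":0,"tz":0,"ax":0,"ay":0,"az":0,"jaw":0.2}]'
```

```text
t: 4.0
ee_pos: [538.4, 186.2, 7.9]
orientation: [2.1, 2.337, 0.0]
ft_force: [-1.3, -0.5, 3.4]
width: 39.8
```

```bash
python3 -m inch '[{"tx":0,"ty":0,"tz":-2,"ax":0,"ay":0,"az":0,"jaw":0.2},{"tx":0,"ty":0,"tz":-5,"ax":0,"ay":0,"az":0,"jaw":0.2},{"tx":0,"ty":0,"tz":-5,"ax":0,"ay":0,"az":0,"jaw":0.2},{"tx":0,"ty":0,"tz":-4,"ax":0,"ay":0,"az":0,"jaw":0.2},{"tx":-4,"ty":0.2,"tz":0,"ax":0,"ay":0,"az":0,"jaw":0.2},{"tx":-4.5,"ty":0.2,"tz":0,"ax":0,"ay":0,"az":0,"jaw":0.2},{"tx":-4.5,"ty":0.2,"tz":0,"ax":0,"ay":0,"az":0,"jaw":0.2},{"tx":-4.5,"ty":0.3,"tz":0,"ax":0,"ay":0,"az":0,"jaw":0.2},{"tx":-4.5,"ty":0.3,"tz":0,"ax":0,"ay":0,"az":0,"jaw":0.2},{"tx":0,"ty":0,"tz":0,"ax":0,"ay":0,"az":-5,"jaw":0.2},{"tx":0,"ty":0,"tz":0,"ax":0,"ay":0,"az":-5,"jaw":0.2},{"tx":0,"ty":0,"tz":0,"ax":0,"ay":0,"az":0,"jaw":0.2}]' 
python3 look.py w3 plane:0:400 cradle:7:13 stop:37:43 pad_face:20:45 jaw:42:48 wheel:52:60
```

```text
t: 5.5
ee_pos: [573.5, -31.5, 168.5]
orientation: [1.889, 2.51, 0.0]
ft_force: [-0.4, 0.3, -2.4]
width: 39.7
t 5.5 tcp [573.5 -31.5 168.5] yaw_y 16.06 tilt [-0.  0. -1.] F [-0.4  0.3 -2.4] w 39.7469845457409
plane 0.55 [316. 237.] 16660 [556.3 -36.8 195.7]
   rect 16585 [666.4  -7.9] [302.5  41.9] 15.01 zmed 195.7
cradle 0.9 [193. 115.] 18933 [ 544.2 -158.7   11.5]
   rect 12634 [ 578. -154.] [255.5  70.5] 16.31 zmed 11.1
stop 0.74 [198. 251.] 1331 [ 669.2 -125.5   39.8]
   rect 735 [ 672.9 -126.4] [15.8 49.9] 15.69 zmed 40.9
pad_face 0.7 [180. 106.] 529 [ 537.4 -165.1   38.8]
   rect 521 [ 534.6 -166.4] [18.8 35.9] 16.41 zmed 39.1
jaw 0.96 [178.  79.] 2312 [ 517.7 -166.5   45.2]
   rect 1476 [ 524.7 -169.6] [39.4 46.1] 16.14 zmed 45.8
wheel 0.78 [158.   6.] 340 [ 472.1 -184.2   55.4]
   rect 313 [ 472.4 -184.7] [14.  11.1] 18.0 zmed 55.5
```

View pics/w3.png

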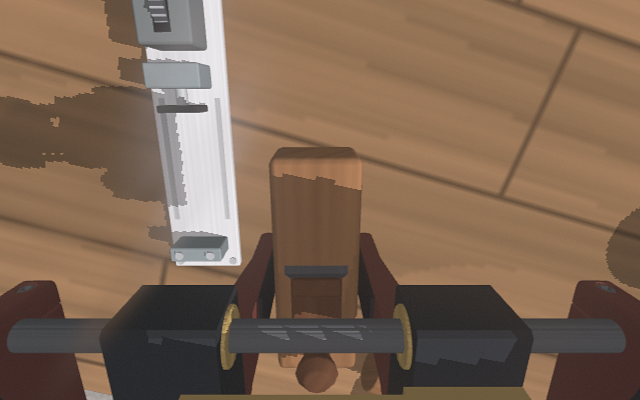

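The picture shows stop (198,251), pad (180,106), jaw (178,79) and wheel (158,6). Stop, pad, jaw and plate share one centre line to within 0.4 mm, at 16.1°. I'll check how the plane sits in the hand next.

```bash
python3 - <<'E'
from h import *
P=np.load("w3.npy"); q=P.reshape(-1,3); a=np.array([.9608,.2773]);n=np.array([-.2773,.9608])
tcp=np.array([573.5,-31.5])
q=q[(abs(q[:,2]-194.5)<4)]; x=(q[:,:2]-tcp)@a; y=(q[:,:2]-tcp)@n
k=(abs(y)<30)&(x<-5)&(x>-70); x,y,z=x[k],y[k],q[k,2]
print(len(x),np.percentile(x,[0,1,3]),np.percentile(y,[1,99]),np.median(z))
for lo in(-55,-45,-35,-25):
    s=(x>=lo)&(x<lo+10); print(lo,y[s].min().round(1),y[s].max().round(1),np.median(z[s]).round(1))
E
```

```text
10075 [-55.0740253  -54.71537496 -54.04065038] [-24.09214517  21.99190984] 195.51150309342594
-55 -21.5 18.5 195.3
-45 -21.4 18.7 195.6
-35 -21.4 18.8 195.5
-25 -21.3 18.7 195.6
```

```bash
python3 -m inch '[{"tx":-3,"ty":0,"tz":0,"ax":0,"ay":0,"az":0,"jaw":0.2},{"tx":-3,"ty":0,"tz":0,"ax":0,"ay":0,"az":0,"jaw":0.2},{"tx":-3,"ty":0,"tz":2,"ax":0,"ay":0,"az":0,"jaw":0.2},{"tx":-2.89,"ty":0,"tz":3,"ax":0,"ay":0,"az":0,"jaw":0.2},{"tx":0,"ty":0,"tz":3,"ax":0,"ay":0,"az":0,"jaw":0.2},{"tx":0,"ty":0,"tz":0,"ax":0,"ay":0,"az":0,"jaw":0.2}]'; python3 look.py w4 stop:37:43 pad_face:20:45 jaw:42:48
```

```text
t: 6.6
ee_pos: [604.8, -145.3, 85.3]
orientation: [-1.886, -2.506, 0.003]
ft_force: [-0.3, 0.4, -1.6]
width: 39.8
t 6.6 tcp [ 604.8 -145.3   85.3] yaw_y 16.08 tilt [ 0.003 -0.004 -1.   ] F [-0.3  0.4 -1.6] w 39.76121978178226
pad_face 0.83 [314. 111.] 1046 [ 538.3 -167.1   40.1]
   rect 986 [ 534.4 -167.1] [19.7 35.8] 16.33 zmed 40.3
jaw 0.55 [318.  77.] 4166 [ 518.9 -169.9   45.4]
   rect 2931 [ 524.7 -169.8] [39.3 46. ] 16.28 zmed 45.9
```

```bash
python3 -m inch '[{"tx":0,"ty":0.24,"tz":2,"ax":0,"ay":0,"az":0,"jaw":0.2},{"tx":0,"ty":0,"tz":2.3,"ax":0,"ay":0,"az":0,"jaw":0.2},{"tx":0,"ty":0,"tz":1.5,"ax":0,"ay":0,"az":0,"jaw":0.2},{"tx":0,"ty":0,"tz":0.4,"ax":0,"ay":0,"az":0,"jaw":0.2},{"tx":0,"ty":0,"tz":0,"ax":0,"ay":0,"az":0,"jaw":0.2}]'; python3 look.py w5 pad_face:20:45 jaw:42:48 plane:38:50
```

```text
t: 7.42
ee_pos: [609.1, -144.9, 25.5]
orientation: [-1.888, -2.511, 0.0]
ft_force: [0.2, -0.4, -2.0]
width: 39.8
t 7.425 tcp [ 609.1 -144.9   25.5] yaw_y 16.13 tilt [ 0. -0. -1.] F [ 0.2 -0.4 -2. ] w 39.84726301325765
pad_face 0.57 [315. 111.] 1999 [ 538.1 -166.8   40.2]
   rect 1956 [ 534.4 -166.9] [20.  35.5] 16.1 zmed 40.2
jaw 0.58 [319.  57.] 8421 [ 518.7 -169.7   45.5]
   rect 6173 [ 524.3 -169.8] [39.6 46.2] 16.32 zmed 45.9
plane 0.65 [316. 239.] 16821 [ 592.1 -150.1   52.8]
   rect 520 [ 617.9 -142.7] [128.2  41.7] 16.36 zmed 45.6
```

View pics/w5.png

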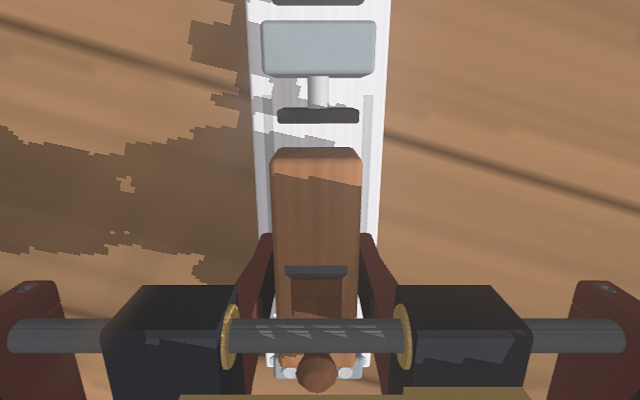

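The picture shows the plane in line with the pad (318,115) and jaw (319,50), its heel clear of the pad and its knob toward the stop at row 372. I'll nudge it 0.8 mm sideways and set it down.

```bash
python3 -m inch '[{"tx":0.08,"ty":-0.1,"tz":0.3,"ax":0,"ay":0,"az":0,"jaw":0.2},{"tx":0,"ty":0,"tz":0.25,"ax":0,"ay":0,"az":0,"jaw":0.2},{"tx":0,"ty":0,"tz":0.12,"ax":0,"ay":0,"az":0,"jaw":0.2},{"tx":0,"ty":0,"tz":0,"ax":0,"ay":0,"az":0,"jaw":0.2},{"tx":0,"ty":0,"tz":0,"ax":0,"ay":0,"az":0,"jaw":0.2}]'
```

```text
t: 8.25
ee_pos: [607.9, -144.4, 19.0]
orientation: [1.888, 2.511, 0.0]
ft_force: [0.4, -0.4, -2.0]
width: 39.6
```

```bash
python3 -m inch '[{"tx":0,"ty":0,"tz":0.06,"ax":0,"ay":0,"az":0,"jaw":0.2},{"tx":0,"ty":0,"tz":0.04,"ax":0,"ay":0,"az":0,"jaw":0.2},{"tx":0,"ty":0,"tz":0,"ax":0,"ay":0,"az":0,"jaw":0.2}]'
```

```text
t: 8.62
ee_pos: [607.8, -144.4, 18.0]
orientation: [-1.888, -2.511, 0.0]
ft_force: [0.3, -0.1, -1.5]
width: 40.1
```

```bash
python3 -m inch '[{"tx":0,"ty":0,"tz":0,"ax":0,"ay":0,"az":0,"jaw":0.8},{"tx":0,"ty":0,"tz":0,"ax":0,"ay":0,"az":0,"jaw":0.8},{"tx":0,"ty":0,"tz":0,"ax":0,"ay":0,"az":0,"jaw":0.8},{"tx":0,"ty":0,"tz":-1,"ax":0,"ay":0,"az":0,"jaw":0.8},{"tx":0,"ty":0,"tz":-4,"ax":0,"ay":0,"az":0,"jaw":0.8},{"tx":0,"ty":0,"tz":-5,"ax":0,"ay":0,"az":0,"jaw":0.8},{"tx":0,"ty":-3,"tz":-5,"ax":0,"ay":0,"az":0,"jaw":0.8},{"tx":0,"ty":-4,"tz":-2,"ax":0,"ay":0,"az":0,"jaw":0.8},{"tx":0,"ty":0,"tz":0,"ax":0,"ay":0,"az":0,"jaw":0.8},{"tx":0,"ty":0,"tz":0,"ax":0,"ay":0,"az":0,"jaw":0.8}]'; python3 look.py w6 plane:40:48 stop:37:43 pad_face:34:45 jaw:42:48 wheel:50:60 cradle:47:52
```

```text
t: 9.88
ee_pos: [541.1, -163.9, 188.4]
orientation: [1.888, 2.51, 0.001]
ft_force: [-0.2, 1.0, -0.2]
width: 70.2
t 9.875 tcp [ 541.1 -163.9  188.4] yaw_y 16.11 tilt [-0.001  0.001 -1.   ] F [-0.2  1.  -0.2] w 70.16930572218473
plane 0.95 [315. 238.] 4282 [ 597.6 -147.5   45.2]
   rect 3281 [ 613.1 -144.1] [120.1  40.1] 16.54 zmed 45.1
stop 0.74 [311. 302.] 563 [ 671.9 -126.7   41. ]
   rect 427 [ 672.5 -126.7] [14.9 48.4] 16.92 zmed 41.1
pad_face 0.98 [316. 174.] 525 [ 538.6 -166.3   35.9]
   rect 296 [ 537.1 -166.1] [14.7 35.3] 16.26 zmed 40.7
jaw 0.72 [317. 157.] 1681 [ 517.6 -170.3   45.3]
   rect 1021 [ 524.6 -170.1] [39.1 46.1] 15.27 zmed 46.0
wheel 0.56 [314.  93.] 423 [ 465.1 -187.3   55.6]
   rect 421 [ 465.3 -187.3] [29.1  9.6] 16.43 zmed 55.6
cradle 0.68 [318. 143.] 11448 [ 506.7 -174.8   12.5]
   rect 2903 [ 480.6 -182.7] [90. 44.] 16.19 zmed 50.8
```

View pics/w6.png

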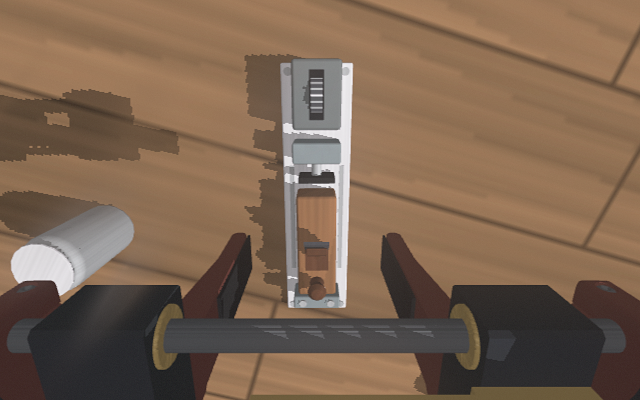

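The plane is on the plate with its knob at the stop end. Plane, stop and pad are on one line within 0.3 mm, and the wheel shows at (316,93) with its crown 395 mm along the axis, as predicted. I'll go over it with the fingers shut.

```bash
python3 -m inch '[{"tx":0,"ty":-4,"tz":0,"ax":0,"ay":0,"az":0,"jaw":0},{"tx":0,"ty":-4.6,"tz":0,"ax":0,"ay":0,"az":0,"jaw":0},{"tx":0,"ty":0,"tz":4,"ax":0,"ay":0,"az":0,"jaw":0},{"tx":0,"ty":0,"tz":4,"ax":0,"ay":0,"az":0,"jaw":0},{"tx":0,"ty":0,"tz":3,"ax":0,"ay":0,"az":0,"jaw":0},{"tx":0,"ty":0,"tz":1.3,"ax":0,"ay":0,"az":0,"jaw":0},{"tx":0,"ty":0,"tz":0,"ax":0,"ay":0,"az":0,"jaw":0},{"tx":0,"ty":0,"tz":0,"ax":0,"ay":0,"az":0,"jaw":0},{"tx":0,"ty":0,"tz":0,"ax":0,"ay":0,"az":0,"jaw":0}]'; python3 look.py w7 pad_face jaw
```

```text
t: 11.35
ee_pos: [458.8, -188.0, 66.0]
orientation: [1.887, 2.51, 0.001]
ft_force: [0.2, 0.0, -0.1]
width: 0.3
t 11.35 tcp [ 458.8 -188.    66. ] yaw_y 16.13 tilt [-0.001  0.002 -1.   ] F [ 0.2  0.  -0.1] w 0.2841044746761632
```

View pics/w7.png

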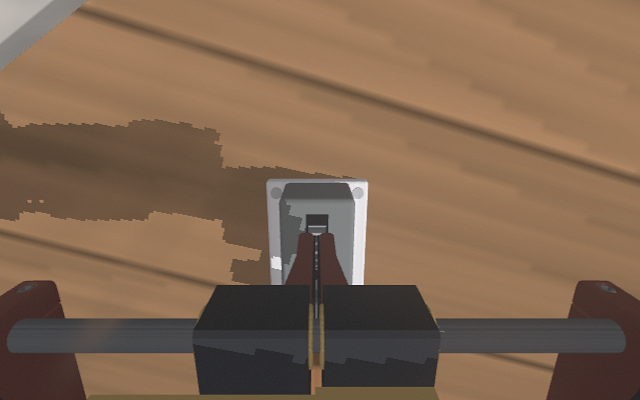

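The view shows the shut fingertips centred on the slot at (317,225), just behind the crown. Feeling down now.

```bash
python3 -m inch '[{"tx":0,"ty":0,"tz":0.4,"ax":0,"ay":0,"az":0,"jaw":0},{"tx":0,"ty":0,"tz":0.3,"ax":0,"ay":0,"az":0,"jaw":0},{"tx":0,"ty":0,"tz":0.1,"ax":0,"ay":0,"az":0,"jaw":0},{"tx":0,"ty":0,"tz":0.05,"ax":0,"ay":0,"az":0,"jaw":0},{"tx":0,"ty":0,"tz":0,"ax":0,"ay":0,"az":0,"jaw":0},{"tx":0,"ty":0,"tz":0,"ax":0,"ay":0,"az":0,"jaw":0}]'
```

```text
t: 12.25
ee_pos: [458.0, -187.8, 56.5]
orientation: [1.888, 2.511, 0.0]
ft_force: [0.6, -0.2, -0.2]
width: 0.7
```

```bash
python3 -m inch '[{"tx":0,"ty":0,"tz":0.05,"ax":0,"ay":0,"az":0,"jaw":0},{"tx":0,"ty":0,"tz":0,"ax":0,"ay":0,"az":0,"jaw":0}]'; python3 -m inch '[{"tx":0,"ty":0,"tz":0.03,"ax":0,"ay":0,"az":0,"jaw":0},{"tx":0,"ty":0,"tz":0,"ax":0,"ay":0,"az":0,"jaw":0}]'
```

```text
t: 12.5
ee_pos: [458.1, -187.8, 56.2]
orientation: [1.888, 2.511, 0.0]
ft_force: [-0.8, 0.4, 3.3]
width: 0.5
t: 12.75
ee_pos: [458.1, -187.8, 56.1]
orientation: [1.888, 2.511, 0.0]
ft_force: [-2.0, 0.9, 6.9]
width: 0.4
```

```bash
python3 -m inch '[{"tx":0,"ty":0,"tz":0.02,"ax":0,"ay":0,"az":0,"jaw":0},{"tx":0,"ty":0.1,"tz":0,"ax":0,"ay":0,"az":0,"jaw":0},{"tx":0,"ty":0.15,"tz":0,"ax":0,"ay":0,"az":0,"jaw":0},{"tx":0,"ty":0.15,"tz":0,"ax":0,"ay":0,"az":0,"jaw":0}]';  python3 -m inch '[{"tx":0,"ty":0.15,"tz":0,"ax":0,"ay":0,"az":0,"jaw":0},{"tx":0,"ty":0.15,"tz":0,"ax":0,"ay":0,"az":0,"jaw":0},{"tx":0,"ty":0.15,"tz":0,"ax":0,"ay":0,"az":0,"jaw":0}]'
```

```text
t: 13.25
ee_pos: [461.7, -186.8, 56.0]
orientation: [-1.888, -2.511, 0.001]
ft_force: [-3.4, -0.2, 9.5]
width: 0.5
t: 13.62
ee_pos: [465.9, -185.5, 56.0]
orientation: [-1.888, -2.511, 0.001]
ft_force: [-3.0, -0.7, 9.0]
width: 0.1
```

```bash
python3 -m inch '[{"tx":0,"ty":0.2,"tz":0,"ax":0,"ay":0,"az":0,"jaw":0},{"tx":0,"ty":0.2,"tz":0,"ax":0,"ay":0,"az":0,"jaw":0},{"tx":0,"ty":0.2,"tz":0,"ax":0,"ay":0,"az":0,"jaw":0},{"tx":0,"ty":0.1,"tz":0,"ax":0,"ay":0,"az":0,"jaw":0}]';  python3 -m inch '[{"tx":0,"ty":0.05,"tz":0,"ax":0,"ay":0,"az":0,"jaw":0},{"tx":0,"ty":0,"tz":-0.3,"ax":0,"ay":0,"az":0,"jaw":0},{"tx":0,"ty":0,"tz":-0.7,"ax":0,"ay":0,"az":0,"jaw":0},{"tx":0,"ty":0,"tz":0,"ax":0,"ay":0,"az":0,"jaw":0}]'; python3 - <<'E'
from h import *
for n in ["side","top"]:
    im,d=viewer.get_image(n);P=cloud(n,d)
    for th in["jaw","pad_face","plane"]:
        for m in masks_of(n,th)[:1]:
            q=P[m["pixels"]&(d>0)]; P0=np.load(f"{n}0.npy")
            x=q[:,:2]@[.9608,.2773]; print(n,th,round(m["score"],2),len(q),np.percentile(x,[2,50,98]).round(1))
for n in ["side"]:
    for th in["jaw","pad_face"]:
        q=np.load(f"{n}0.npy")[np.load(f"m_{n}_{th}.npy")]; print("start",th,np.percentile(q[:,:2]@[.9608,.2773],[2,50,98]).round(1))
E
```

```text
t: 14.12
ee_pos: [472.7, -183.5, 55.9]
orientation: [-1.887, -2.511, 0.001]
ft_force: [-3.1, -0.9, 7.9]
width: 0.3
t: 14.62
ee_pos: [473.8, -183.4, 66.0]
orientation: [1.887, 2.51, 0.001]
ft_force: [-0.0, 0.5, -0.5]
width: 0.5
side jaw 0.56 275 [437.2 449.3 477.7]
side pad_face 0.6 68 [471.2 475.1 479. ]
side plane 0.56 78 [496.8 580.1 594.6]
top jaw 0.44 83 [444.9 460.2 481.8]
top pad_face 0.4 41 [465.7 477.4 482.2]
top plane 0.8 517 [490.7 541.3 597.2]
start jaw [433.3 445.  486.2]
start pad_face [452.7 469.3 474.2]
```

The first stroke rolled freely (about 3 N drag, 8–9 N press) and the jaw moved about 4.5 mm, as expected. Next stroke.

```bash
python3 -m inch '[{"tx":0,"ty":-0.9,"tz":0,"ax":0,"ay":0,"az":0,"jaw":0},{"tx":0,"ty":-0.85,"tz":0,"ax":0,"ay":0,"az":0,"jaw":0},{"tx":0,"ty":0,"tz":0.6,"ax":0,"ay":0,"az":0,"jaw":0},{"tx":0,"ty":0,"tz":0.3,"ax":0,"ay":0,"az":0,"jaw":0},{"tx":0,"ty":0,"tz":0.05,"ax":0,"ay":0,"az":0,"jaw":0},{"tx":0,"ty":0,"tz":0,"ax":0,"ay":0,"az":0,"jaw":0},{"tx":0,"ty":0,"tz":0,"ax":0,"ay":0,"az":0,"jaw":0}]'; python3 -m inch '[{"tx":0,"ty":0,"tz":0.04,"ax":0,"ay":0,"az":0,"jaw":0},{"tx":0,"ty":0,"tz":0,"ax":0,"ay":0,"az":0,"jaw":0}]'
```

```text
t: 15.9
ee_pos: [456.5, -188.2, 56.1]
orientation: [-1.887, -2.511, 0.0]
ft_force: [-2.3, -0.7, 5.4]
width: 0.3
t: 16.15
ee_pos: [456.5, -188.2, 55.9]
orientation: [-1.887, -2.511, 0.0]
ft_force: [-3.5, -0.0, 9.9]
width: 0.5
```

```bash
python3 -m inch '[{"tx":0,"ty":0.15,"tz":0,"ax":0,"ay":0,"az":0,"jaw":0},{"tx":0,"ty":0.2,"tz":0,"ax":0,"ay":0,"az":0,"jaw":0},{"tx":0,"ty":0.2,"tz":0,"ax":0,"ay":0,"az":0,"jaw":0},{"tx":0,"ty":0.2,"tz":0,"ax":0,"ay":0,"az":0,"jaw":0},{"tx":0,"ty":0.2,"tz":0,"ax":0,"ay":0,"az":0,"jaw":0},{"tx":0,"ty":0.2,"tz":0,"ax":0,"ay":0,"az":0,"jaw":0},{"tx":0,"ty":0.2,"tz":0.01,"ax":0,"ay":0,"az":0,"jaw":0},{"tx":0,"ty":0.2,"tz":0.01,"ax":0,"ay":0,"az":0,"jaw":0},{"tx":0,"ty":0.15,"tz":0,"ax":0,"ay":0,"az":0,"jaw":0},{"tx":0,"ty":0.05,"tz":0,"ax":0,"ay":0,"az":0,"jaw":0}]'; python3 -m inch '[{"tx":0,"ty":0,"tz":-0.3,"ax":0,"ay":0,"az":0,"jaw":0},{"tx":0,"ty":0,"tz":-0.3,"ax":0,"ay":0,"az":0,"jaw":0},{"tx":0,"ty":-0.9,"tz":0,"ax":0,"ay":0,"az":0,"jaw":0},{"tx":0,"ty":-0.85,"tz":0,"ax":0,"ay":0,"az":0,"jaw":0},{"tx":0,"ty":0,"tz":0.3,"ax":0,"ay":0,"az":0,"jaw":0},{"tx":0,"ty":0,"tz":0.2,"ax":0,"ay":0,"az":0,"jaw":0},{"tx":0,"ty":0,"tz":0.06,"ax":0,"ay":0,"az":0,"jaw":0},{"tx":0,"ty":0,"tz":0,"ax":0,"ay":0,"az":0,"jaw":0},{"tx":0,"ty":0,"tz":0,"ax":0,"ay":0,"az":0,"jaw":0}]'
```

```text
t: 17.4
ee_pos: [473.5, -183.3, 55.8]
orientation: [1.887, 2.511, -0.0]
ft_force: [-2.8, 0.3, 8.8]
width: 0.6
t: 18.52
ee_pos: [456.6, -188.2, 56.0]
orientation: [-1.887, -2.511, 0.0]
ft_force: [-1.8, -0.7, 6.6]
width: 0.4
```

```bash
python3 -m inch '[{"tx":0,"ty":0,"tz":0.03,"ax":0,"ay":0,"az":0,"jaw":0},{"tx":0,"ty":0.15,"tz":0,"ax":0,"ay":0,"az":0,"jaw":0},{"tx":0,"ty":0.2,"tz":0,"ax":0,"ay":0,"az":0,"jaw":0},{"tx":0,"ty":0.2,"tz":0,"ax":0,"ay":0,"az":0,"jaw":0},{"tx":0,"ty":0.2,"tz":0,"ax":0,"ay":0,"az":0,"jaw":0},{"tx":0,"ty":0.2,"tz":0,"ax":0,"ay":0,"az":0,"jaw":0},{"tx":0,"ty":0.2,"tz":0,"ax":0,"ay":0,"az":0,"jaw":0},{"tx":0,"ty":0.2,"tz":0.01,"ax":0,"ay":0,"az":0,"jaw":0},{"tx":0,"ty":0.2,"tz":0.01,"ax":0,"ay":0,"az":0,"jaw":0},{"tx":0,"ty":0.15,"tz":0,"ax":0,"ay":0,"az":0,"jaw":0},{"tx":0,"ty":0.05,"tz":0,"ax":0,"ay":0,"az":0,"jaw":0}]'; python3 -m inch '[{"tx":0,"ty":0,"tz":-0.3,"ax":0,"ay":0,"az":0,"jaw":0},{"tx":0,"ty":0,"tz":-0.3,"ax":0,"ay":0,"az":0,"jaw":0},{"tx":0,"ty":-0.9,"tz":0,"ax":0,"ay":0,"az":0,"jaw":0},{"tx":0,"ty":-0.85,"tz":0,"ax":0,"ay":0,"az":0,"jaw":0},{"tx":0,"ty":0,"tz":0.3,"ax":0,"ay":0,"az":0,"jaw":0},{"tx":0,"ty":0,"tz":0.2,"ax":0,"ay":0,"az":0,"jaw":0},{"tx":0,"ty":0,"tz":0.06,"ax":0,"ay":0,"az":0,"jaw":0},{"tx":0,"ty":0,"tz":0,"ax":0,"ay":0,"az":0,"jaw":0},{"tx":0,"ty":0,"tz":0,"ax":0,"ay":0,"az":0,"jaw":0}]'
```

```text
t: 19.9
ee_pos: [473.5, -183.4, 55.8]
orientation: [1.887, 2.511, -0.0]
ft_force: [-3.0, 0.2, 8.9]
width: 0.5
t: 21.02
ee_pos: [456.6, -188.2, 56.0]
orientation: [-1.888, -2.511, 0.0]
ft_force: [-2.7, -0.4, 8.4]
width: 0.6
```

```bash
python3 -m inch '[{"tx":0,"ty":0,"tz":0.02,"ax":0,"ay":0,"az":0,"jaw":0},{"tx":0,"ty":0.15,"tz":0,"ax":0,"ay":0,"az":0,"jaw":0},{"tx":0,"ty":0.2,"tz":0,"ax":0,"ay":0,"az":0,"jaw":0},{"tx":0,"ty":0.2,"tz":0,"ax":0,"ay":0,"az":0,"jaw":0},{"tx":0,"ty":0.2,"tz":0,"ax":0,"ay":0,"az":0,"jaw":0},{"tx":0,"ty":0.2,"tz":0,"ax":0,"ay":0,"az":0,"jaw":0},{"tx":0,"ty":0.2,"tz":0,"ax":0,"ay":0,"az":0,"jaw":0},{"tx":0,"ty":0.2,"tz":0.01,"ax":0,"ay":0,"az":0,"jaw":0},{"tx":0,"ty":0.2,"tz":0.01,"ax":0,"ay":0,"az":0,"jaw":0},{"tx":0,"ty":0.15,"tz":0,"ax":0,"ay":0,"az":0,"jaw":0},{"tx":0,"ty":0.05,"tz":0,"ax":0,"ay":0,"az":0,"jaw":0}]'; python3 -m inch '[{"tx":0,"ty":0,"tz":-0.3,"ax":0,"ay":0,"az":0,"jaw":0},{"tx":0,"ty":0,"tz":-3.7,"ax":0,"ay":0,"az":0,"jaw":0},{"tx":0,"ty":0,"tz":-4,"ax":0,"ay":0,"az":0,"jaw":0},{"tx":0,"ty":6,"tz":0,"ax":0,"ay":0,"az":0,"jaw":0},{"tx":0,"ty":4,"tz":0,"ax":0,"ay":0,"az":0,"jaw":0},{"tx":0,"ty":0,"tz":0,"ax":0,"ay":0,"az":0,"jaw":0},{"tx":0,"ty":0,"tz":0,"ax":0,"ay":0,"az":0,"jaw":0}]'; python3 look.py w8 plane:40:48 stop:37:43 pad_face:34:43 jaw:44:48
cat > gap.py <<'E'
from h import *; import sys
q=np.load(sys.argv[1]+".npy").reshape(-1,3); x=q[:,:2]@[.9608,.2773]; y=q[:,:2]@[-.2773,.9608]+308.5
for nm,zl,zh,xl,xh,w in[("jaw",44,48,430,490,20),("pad",38.5,42,455,500,16),("plane",43.6,47,460,620,16),("stop",39,43,590,640,22)]:
    s=(q[:,2]>zl)&(q[:,2]<zh)&(x>xl)&(x<xh)&(abs(y)<w); print(nm,s.sum(),np.percentile(x[s],[1,3,50,97,99]).round(1),"y",np.percentile(y[s],[2,98]).round(1)) if s.sum() else print(nm,0)
E
python3 gap.py w8
```

```text
t: 22.4
ee_pos: [473.4, -183.4, 55.8]
orientation: [-1.887, -2.511, 0.001]
ft_force: [-2.3, -0.8, 10.4]
width: 0.5
t: 23.28
ee_pos: [568.3, -155.3, 134.6]
orientation: [-1.886, -2.51, 0.001]
ft_force: [0.2, 0.1, -0.5]
width: 0.4
t 23.275 tcp [ 568.3 -155.3  134.6] yaw_y 16.15 tilt [ 0.001 -0.002 -1.   ] F [ 0.2  0.1 -0.5] w 0.3832134679439327
plane 0.67 [314. 210.] 2560 [ 579.6 -155.3   44.9]
   rect 2504 [ 589.6 -151.4] [63.7 40. ] 16.2 zmed 44.9
pad_face 0.39 [ 40. 235.] 6418 [ 652.1 -350.6   58.9]
   rect 546 [ 656.2 -359.5] [54.  22.1] 44.59 zmed 38.5
jaw 0.93 [317. 162.] 2453 [ 536.9 -165.1   45.3]
   rect 1478 [ 534.6 -167. ] [19.6 45.6] 16.52 zmed 46.0
jaw 1315 [457.7 458.3 467.2 476.7 476.9] y [-19.2  19.2]
pad 336 [457.6 487.9 490.8 494.2 494.4] y [-15.9  15.4]
plane 2605 [460.5 461.9 504.1 531.6 535. ] y [-15.6  15.4]
stop 6 [615.  615.  616.4 617.9 617.9] y [0.3 1.2]
```

View pics/w8.png

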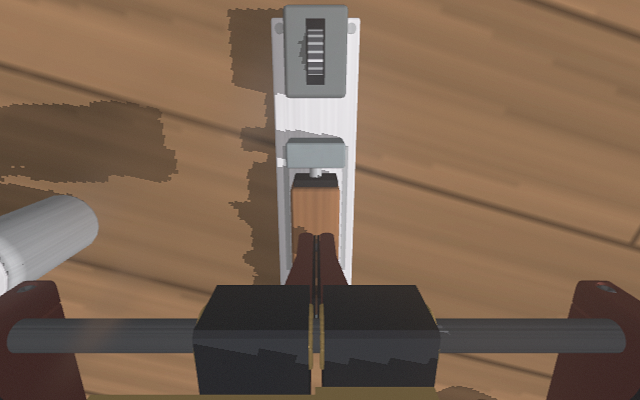

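The picture shows the pad against the plane's heel (317,180) and the jaw close behind at (317,155). The jaw-to-pad gap is about 11 mm against 14 mm free, so the pad is pressed about 3 mm. It needs about 3 mm more, which is a 10 mm stroke.

```bash
python3 -m inch '[{"tx":0,"ty":-5.6,"tz":0,"ax":0,"ay":0,"az":0,"jaw":0},{"tx":0,"ty":-5.7,"tz":0,"ax":0,"ay":0,"az":0,"jaw":0},{"tx":0,"ty":0,"tz":4,"ax":0,"ay":0,"az":0,"jaw":0},{"tx":0,"ty":0,"tz":3,"ax":0,"ay":0,"az":0,"jaw":0},{"tx":0,"ty":0,"tz":0.7,"ax":0,"ay":0,"az":0,"jaw":0},{"tx":0,"ty":0,"tz":0,"ax":0,"ay":0,"az":0,"jaw":0},{"tx":0,"ty":0,"tz":0,"ax":0,"ay":0,"az":0,"jaw":0}]'
```

```text
t: 24.4
ee_pos: [461.6, -187.2, 59.2]
orientation: [1.887, 2.51, 0.001]
ft_force: [0.4, 0.7, 0.5]
width: 0.7
```

```bash
python3 -m inch '[{"tx":0,"ty":-0.1,"tz":0.2,"ax":0,"ay":0,"az":0,"jaw":0},{"tx":0,"ty":0,"tz":0.07,"ax":0,"ay":0,"az":0,"jaw":0},{"tx":0,"ty":0,"tz":0.05,"ax":0,"ay":0,"az":0,"jaw":0},{"tx":0,"ty":0,"tz":0,"ax":0,"ay":0,"az":0,"jaw":0},{"tx":0,"ty":0,"tz":0,"ax":0,"ay":0,"az":0,"jaw":0}]'
```

```text
t: 25.02
ee_pos: [460.3, -187.3, 56.0]
orientation: [1.887, 2.51, 0.0]
ft_force: [-2.6, 0.7, 9.0]
width: 0.5
```

```bash
python3 -m inch '[{"tx":0,"ty":0,"tz":0.02,"ax":0,"ay":0,"az":0,"jaw":0},{"tx":0,"ty":0.15,"tz":0,"ax":0,"ay":0,"az":0,"jaw":0},{"tx":0,"ty":0.2,"tz":0,"ax":0,"ay":0,"az":0,"jaw":0},{"tx":0,"ty":0.2,"tz":0,"ax":0,"ay":0,"az":0,"jaw":0},{"tx":0,"ty":0.2,"tz":0,"ax":0,"ay":0,"az":0,"jaw":0},{"tx":0,"ty":0.2,"tz":0.01,"ax":0,"ay":0,"az":0,"jaw":0},{"tx":0,"ty":0.1,"tz":0,"ax":0,"ay":0,"az":0,"jaw":0},{"tx":0,"ty":0,"tz":0,"ax":0,"ay":0,"az":0,"jaw":0}]'; python3 -m inch '[{"tx":0,"ty":0,"tz":-0.3,"ax":0,"ay":0,"az":0,"jaw":0},{"tx":0,"ty":0,"tz":-3.7,"ax":0,"ay":0,"az":0,"jaw":0},{"tx":0,"ty":0,"tz":-4,"ax":0,"ay":0,"az":0,"jaw":0},{"tx":0,"ty":6,"tz":0,"ax":0,"ay":0,"az":0,"jaw":0},{"tx":0,"ty":5,"tz":0,"ax":0,"ay":0,"az":0,"jaw":0},{"tx":0,"ty":0,"tz":0,"ax":0,"ay":0,"az":0,"jaw":0},{"tx":0,"ty":0,"tz":0,"ax":0,"ay":0,"az":0,"jaw":0}]'; python3 look.py w9 jaw:44:48; python3 gap.py w9
```

```text
t: 26.02
ee_pos: [469.9, -184.5, 55.9]
orientation: [1.887, 2.511, -0.001]
ft_force: [-4.2, -1.4, 12.9]
width: 0.1
t: 26.9
ee_pos: [574.5, -153.4, 134.2]
orientation: [-1.886, -2.51, 0.001]
ft_force: [-0.2, 0.1, -0.5]
width: 0.5
t 26.9 tcp [ 574.5 -153.4  134.2] yaw_y 16.16 tilt [ 0.001 -0.002 -1.   ] F [-0.2  0.1 -0.5] w 0.51435359482624
jaw 0.73 [316. 153.] 2389 [ 539.7 -164.7   45.4]
   rect 1519 [ 537.7 -166.2] [19.5 45.6] 16.37 zmed 45.9
jaw 1343 [460.9 461.1 470.  480.  480.2] y [-19.1  19.2]
pad 353 [460.6 460.6 490.6 494.3 494.6] y [-15.7  15.3]
plane 3076 [461.1 462.3 505.7 537.7 539.9] y [-15.5  15.3]
stop 7 [613.6 613.7 615.8 617.8 617.9] y [0.3 1.3]
```

View pics/w9.png

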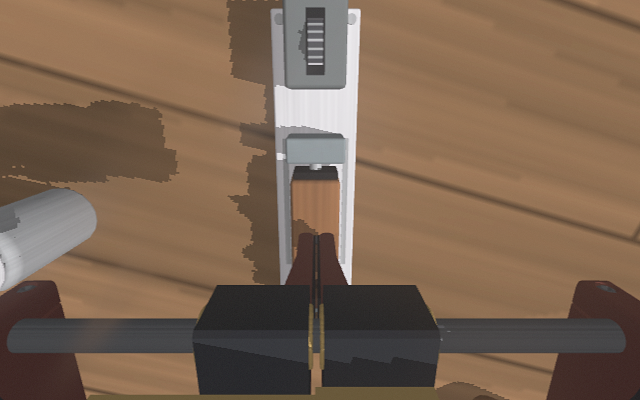

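The jaw came on 3.2 mm more while the pad stayed where it was. The pad face is now about 14.4 mm ahead of the jaw (20 mm free), so it is pressed about 5.7 mm. I'll withdraw and check the whole cradle.

```bash
python3 -m inch '[{"tx":0,"ty":-2,"tz":-5,"ax":0,"ay":0,"az":0,"jaw":0},{"tx":0,"ty":-2,"tz":-5,"ax":0,"ay":0,"az":0,"jaw":0.8},{"tx":0,"ty":0,"tz":0,"ax":0,"ay":0,"az":0,"jaw":0.8},{"tx":0,"ty":0,"tz":0,"ax":0,"ay":0,"az":0,"jaw":0.8},{"tx":0,"ty":0,"tz":0,"ax":0,"ay":0,"az":0,"jaw":0.8},{"tx":0,"ty":0,"tz":0,"ax":0,"ay":0,"az":0,"jaw":0.8}]'; python3 look.py w10 plane:43:48 stop:38:43 ; python3 gap.py w10
python3 - <<'E'
import cv2; im=cv2.imread("pics/w10.png")[40:330,200:430]; cv2.imwrite("pics/w10c.png",cv2.resize(im,None,fx=2,fy=2))
E
```

```text
t: 27.75
ee_pos: [536.8, -164.6, 233.5]
orientation: [-1.886, -2.509, 0.001]
ft_force: [-0.4, 1.2, -0.2]
width: 47.2
t 27.75 tcp [ 536.8 -164.6  233.5] yaw_y 16.14 tilt [ 0.001 -0.002 -1.   ] F [-0.4  1.2 -0.2] w 47.22402044348796
plane 0.84 [317. 233.] 3136 [ 604.8 -145.9   45.2]
   rect 2439 [ 612.6 -144.7] [109.5  39.7] 16.05 zmed 45.1
stop 0.98 [320. 286.] 338 [ 672.7 -119.8   41.2]
   rect 245 [ 672.7 -126.3] [14.4 47.9] 16.02 zmed 41.2
jaw 648 [460.7 460.9 470.2 479.4 479.5] y [-19.5  19.4]
pad 187 [460.6 460.7 490.8 494.4 494.5] y [-15.7  15.5]
plane 2348 [461.5 462.8 524.2 595.9 602.4] y [-15.4  15.5]
stop 245 [594.9 602.1 612.  617.8 618. ] y [-21.   20.9]
```

View pics/w10c.png

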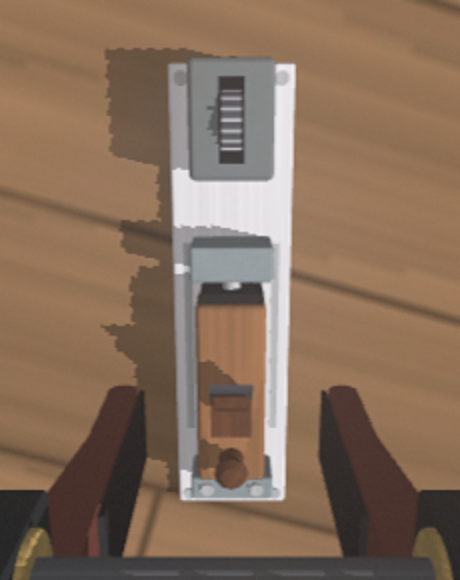

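The last picture shows the plane flat and in line, its toe at the stop (230,480 in the crop), its heel on the pad (232,293) and the hand clear. Handing in.

```bash
python3 -c "
from h import *
print(ctrl.close_job(), get_obs()['t'])"
```

```text
the job is handed in; nothing more can be done
the job is handed in; nothing more can be done
```

The job is handed in at about 28 s of the 72 s allowed; no verdict was reported. The plane sits flat in the cradle with its knob end against the stop. The sprung pad is pressed in about half its travel.

I placed the plane and let go of it, then rolled the wheel in five strokes with the closed fingertips. The press on the wheel read 8–13 N, and never above 12.9 N.

**Last checks from the wrist camera:**
- **Alignment:** the plane is on the cradle's centre line within about 0.5 mm, and its angle matches the cradle's within 0.1–0.2°.
- **Against the stop:** the plane's toe measures 603.3–603.5 mm along the cradle axis and the stop face 603.8 mm. That agrees with contact to within what I can measure.
- **Pad travel:** the pad is pressed in 5.0–5.7 mm by the camera, against about 6–6.5 mm worked out from the stroke lengths. Both are close to half of 12 mm, but I could not settle the difference of up to about 1.5 mm between them.
- **Hand:** it is well above the cradle and the force reading is near zero.

The first move command was refused because its rows left out fields, so nothing moved then. I didn't measure the other things on the bench again at the end, but the arm kept clear of them and I felt no unexpected contact.

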